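# Lock the rod rack and show a big-end bore to the inspection camera

### The arm

A 6-joint arm with a two-finger parallel gripper is mounted at the origin on the work surface. World frame = base frame: x ahead of the robot, y to its left, z up, the work surface at z = 0. Lengths are in m, angles in degrees, forces in N, time in s.
With the tool pointing down it reaches from about 0.3 to 0.75 m from the base axis. Payload 8.5 kg.
Tool frame: the origin (TCP) lies midway between the tips of the shut fingers; the grasp point (between the pads) lies env.tcp_to_grasp behind it (env.tcp_to_grasp is the distance from the TCP to the grasp point, in m); z points along the fingers, y is the line along which they close (so a half turn about z gives the same grasp; the last joint's range is limited). The gripper opens to 85 mm and grips with 20 to 120 N. Pads are 22 mm wide; open, the fingers measure 114 mm over their backs; the gripper's body (76 mm by 85 mm) begins 54 mm behind the grasp point. The pads swing forward as they close: fully open they stand 13 mm farther back than shut.
Start: joints at [58.367, 21.807, 74.336, -0, 83.858, -12.336], TCP at [0.182, 0.519, 0.231] pointing down, gripper open.
Joint ranges: [-178.18, 178.18], [-50.72, 133.34], [12.68, 142.11], [-81.47, 261.47], [9.98, 163.14], [-165.26, 165.26]. Speed limits (degrees/s): [136.94, 136.94, 180, 180, 180, 180].

### API

Orientations are given as a 3x3 rotation matrix whose columns are the frame's x, y, z axes.
In Python, from rig import observe, optics, job, env gives the robot as it stands. The module is installed in compiled form; this text tells all that it offers.
- The arm moves only by the shell command python3 -m jog 'ROWS' [FORCE]. ROWS is JSON, a list of rows, each a list of 7 numbers: the turn, a rotation vector about the tool's x, y, z in rad, then the shift along the tool's x, y, z in m, then the opening in per cent of the stroke, from 0 (shut) to 100 (fully open). A call has 1 to 10 rows; each row shifts and turns the commanded pose from where the row before left it, along the tool's axes as they then stand; what a row does not reach is not made up. A row lasts 1/8 s, in which the tool goes at most 62.5 mm and 10.7 degrees, less where a joint would pass 70% of its speed; a pose out of reach is approached as far as the arm can. A call is refused whole if a number of a shift passes 0.0625 or a number of a turn 0.188, either way. A call with a gripper value outside its range is refused whole. The fingers move at their own pace and stop on an object; FORCE is the grip in N (left out, the last holds). Time passes only in rows, so rows that do not move let the fingers close. It gives the time, the measured TCP pose, the force, the opening and the grip force at its end, in the units of the state.
- observe(): the state, without advancing time (a new reading comes with each control period).
- optics.get_image(name): name is "scene" or "top" or "wrist"; returns a dict with "pixels" (480x640x3 uint8, red, green, blue), "mtx" (3x3 intrinsics, pixels), "rvec" (rotation vector, rad) and "tvec" (3), from world to camera coordinates, as OpenCV has them. Camera axes: x right, y down, z forward; pixel columns grow to the right and rows downward; lengths in m; the calibration is good to about 2 mm. A picture is of the moment at which its call begins. There is no depth.
- job.close_job(): hands the job in; it is judged then, once.
The state is a dict: "time_s": time; "q": joint angles; "qvel": joint speeds; "joint_efforts": joint torques, N m; "position": TCP position; "tool_rot": TCP orientation; "ft_force": force on the tool from outside, world axes, zero at the start; "wrist_torque": the same for the moment, N m; "grip_width": finger opening in m; "gripper_force": force on a finger pad.
Only numpy, scipy, OpenCV 4.12 (cv2) and the standard library are available. Lean on these libraries where they do the work, as an engineer would, in place of code of your own. Each camera call takes 0.05 s, during which the arm holds its last target. There are 200 camera calls.

### The job

Swing the keeper bar of the connecting-rod rack shut over the back row, where the checked rods stand, until it clicks home in its catch; then lift the rod that has its bearing cap on (its big end is a closed ring) out of the front row and hold it up to the inspection camera: small end up, centre of the big-end bore 110 mm straight in front of the lens, so that the camera looks squarely through the bore. Finish while still holding the rod there in the air, quite still. Do not touch the camera or its stand with the arm or the rod, and leave the other three rods standing in their nests.

Things in the scene. Friction and masses are not known exactly. Their poses are not given: they have to be found in the camera images.
- rack: Connecting-rod rack, fixed: wooden block 220 (x) x 300 (y) x 30 mm high; origin at the centre of its underside, x from front row to back row. Nests 69 (x) x 25 (y) mm, 18 deep, floor 12 mm above the bench: two in front (x -55, y +42 and -42 mm: rod with cap and rod without, either way round), four behind (x +55, y +75, +33, -9, -51: checked rods in the first two)
- keeper (a joint): Keeper bar, rad: 0 = shut over the back row, against the stop; grows to 1.9 as it opens towards the front row (clockwise from above). Turns level about the hinge post, stays where left, starts half open above the front row. A spring ball in the catch resists over the last 0.07 rad (about 5 N at the bar's free end), is passed at 0.03 rad and then draws the bar to 0
- keeper_hinge (a point): Point on the axis of the bar's upright hinge post, half-way up the bar, 190 mm above the bench (rack x +55, y +125 mm). Its -y axis runs along the bar to the free end, its x axis points the way the bar closes. Flat steel bar on edge, 8 mm thick, 246 mm long, from 179 to 201 mm above the bench: 7 mm clear over the tops of the capped rods (172 mm)
- keeper_knob (a point): Centre of the black ball knob, diameter 24 mm, on a stud on top of the keeper bar, 180 mm from the hinge axis; 222 mm above the bench, 32 mm above the bar's half height
- catch (a point): Top of the catch post, 174 mm above the bench, at rack x +53, y -100 mm, 36 (x) x 24 (y) mm, under the free end of the shut bar. A spring ball 16 mm in diameter stands out of it; on its +x side a stop rises to 198 mm. Axes of the rack
- rod_eye (a point): Centre of the small end of the rod with its cap on, in a front nest: where to grasp it, 158 mm above the bench. Steel rod, about 0.4 kg, 160 mm high, small end up. z up along the rod, y along both bores, x across. The small end is an upright ring, diameter 28, flat faces 20 mm apart along y, bore 17; the shank below is 14 mm thick along y, 20 to 26 mm wide along x
- rod_bore (a point): Centre of the big-end bore of the same rod, 115 mm below the small-end centre (-z of the rod), 31 mm above its underside; same axes. The bore, 38 mm in diameter, runs along y. The big end is a closed ring, diameter 56 mm, 22 mm thick along y, 66 mm wide along x over the bolt bosses
- rod: The same rod with its cap on: origin at the centre of its underside, same axes
- fork: The rod without its cap, in the other front nest: same shank and small end, but its big end is an open fork, so it stands 31 mm lower, 129 mm high (top 141 mm above the bench). Origin at the centre of its underside, z up along the rod. To be left standing
- done1: Checked rod, same form as the rod with its cap on, in the back row at the hinge end; origin at the centre of its underside, z up along the rod. To be left standing
- done2: Checked rod, same form, in the back row next to the first; origin at the centre of its underside, z up along the rod. To be left standing
- scope_head: Inspection camera on a stand to the right of the rack: aluminium barrel 42 mm in diameter, 131 mm long, with a black ring light of 60 mm round the lens; set higher or lower each time. Origin at the centre of the lens front. z is the viewing direction, out of the lens, towards the middle of the bench and always 20 degrees below level; x is level; y points mostly down
- scope_focus (a point): The camera's focus: a point in the air 110 mm straight in front of the lens (on the camera's z axis), where the centre of the big-end bore has to be; same axes as the camera
- scope: Stand of the camera, fixed: grey foot plate 170 x 130 x 18 mm and an upright steel post, diameter 20 mm, 338 mm high, 185 mm behind the lens. Origin on the bench, 130 mm behind the lens; the camera looks along its y axis. Not to be touched
Not all that is in view belongs to the job. What is shaped like the rod but blue, orange or turquoise is not meant.

How it is judged:
By the outcome, as a careful person would: the job done as asked, in the order asked, and still so for the second after the job is handed in, while the arm keeps its last pose, push and grip.
It also fails if it takes over 64 s, if anything falls off the work surface, if the arm or the gripper's body presses on something with over 40 N, if the wrist force passes 120 N, or if a joint passes its speed limit or range.

## Working session

There is one attempt and no reset: what is moved stays moved. The work goes in short steps, Python scripts to look and compute and a shell command to move; the robot and the scene stay as the last step left them, time stands still between calls to the robot, and variables do not carry over. Pictures are saved under pics/ and viewed, at most 10 in all, crops included, and the job is handed in when it is done.

```bash
mkdir -p pics
cat > h.py <<'E'
import numpy as np, cv2
from rig import observe, optics, job, env
def grab(n,f=None):
    d=optics.get_image(n); d['R']=cv2.Rodrigues(np.array(d['rvec'],float))[0]; d['t']=np.array(d['tvec'],float).ravel()
    if f: cv2.imwrite('pics/'+f,d['pixels'][:,:,::-1]); np.savez('pics/'+f+'.npz',**{k:d[k] for k in('pixels','mtx','R','t')})
    return d
def load(f): return dict(np.load('pics/'+f+'.npz'))
def ray(d,uv):
    v=d['R'].T@np.linalg.solve(d['mtx'],np.array([uv[0],uv[1],1.])); return -d['R'].T@d['t'], v/np.linalg.norm(v)
def onz(d,uv,z):
    c,v=ray(d,uv); return c+v*(z-c[2])/v[2]
def tri(*pairs):
    A=np.zeros((3,3));b=np.zeros(3);rs=[ray(*p) for p in pairs]
    for c,v in rs: P=np.eye(3)-np.outer(v,v);A+=P;b+=P@c
    x=np.linalg.solve(A,b); return x,[np.linalg.norm(np.cross(x-c,v)) for c,v in rs]
def proj(d,p):
    q=d['mtx']@(d['R']@np.array(p)+d['t']); return q[:2]/q[2]
E
python3 - <<'E'
from h import *
for n in('scene','top'):
    d=grab(n,n+'0.png'); print(n,-d['R'].T@d['t'],d['R'][2])
s=observe();print(s['position'],s['tool_rot'],s['time_s'],env.tcp_to_grasp)
E
```

```text
scene [ 1.21196137 -0.08318389  1.2265397 ] [-0.53318238  0.03622321 -0.84522449]
top [ 0.40938753 -0.00821843  1.42834164] [ 0.09005744 -0.02129143 -0.99570896]
[0.18161635 0.51887999 0.23080822] [[-9.43820575e-01  3.30457683e-01 -6.64867938e-04]
 [ 3.30458236e-01  9.43820020e-01 -1.06023851e-03]
 [ 2.77151707e-04 -1.22038601e-03 -9.99999217e-01]] 0.1 0.0187
```

View pics/scene0.png

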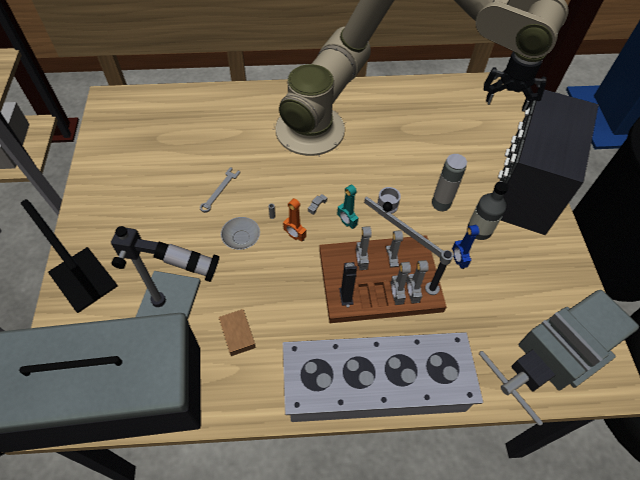

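View pics/top0.png

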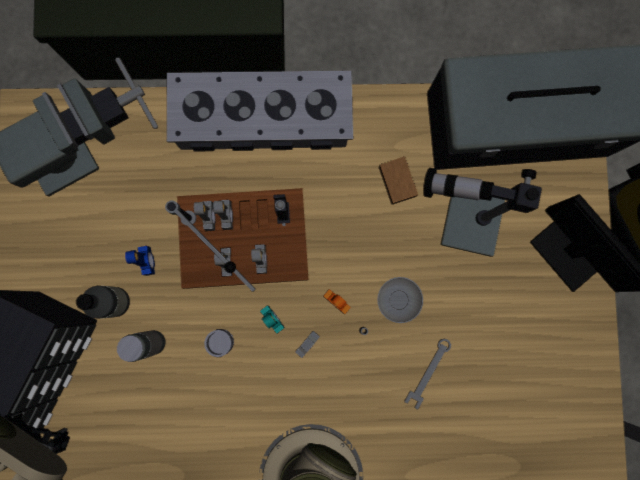

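The images show the rack in top view with corners near (178,196), (303,189), (308,278) and (183,288). The bar runs from the hinge at (172,207) past the knob at (230,268) to (254,290). The front rods are at top (222,262) and (260,258), which are scene (395,248) and (363,248). The scope lens is at top (430,183). The next crop should show which front rod has the closed ring.

Run:
```python
from h import *
a=load('scene0.png')['pixels'][215:325,310:460]; b=load('top0.png')['pixels'][165:300,160:320]; 
A=cv2.resize(a,(600,440),interpolation=cv2.INTER_CUBIC)
cv2.imwrite('pics/c1.png',A[:,:,::-1])
B=cv2.resize(b,(640,540),interpolation=cv2.INTER_CUBIC);cv2.imwrite('pics/c2.png',B[:,:,::-1])
c=load('top0.png')['pixels'][160:260,410:550];d=load('scene0.png')['pixels'][215:315,100:240]
C=np.vstack([cv2.resize(x,(420,300),interpolation=cv2.INTER_CUBIC) for x in(c,d)]);cv2.imwrite('pics/c3.png',C[:,:,::-1])
```

```text
(no output)
```

View pics/c1.png

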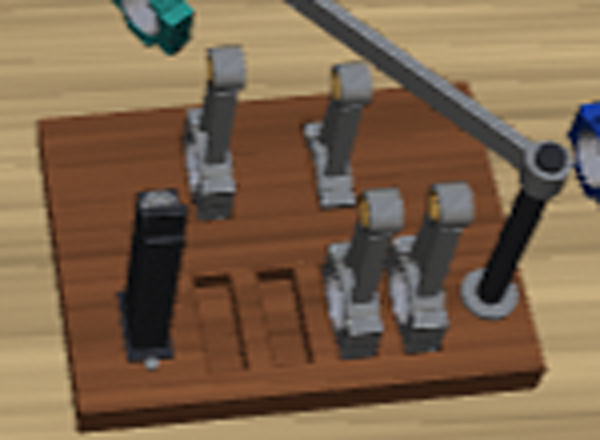

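View pics/c2.png

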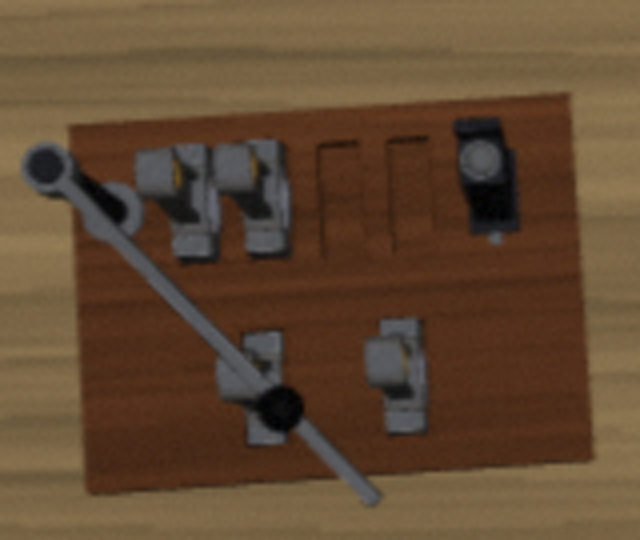

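View pics/c3.png

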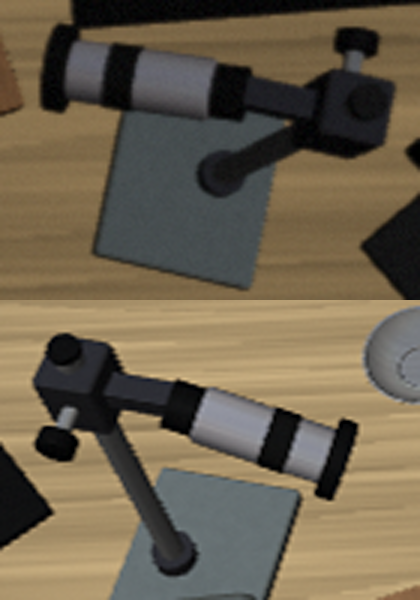

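In crop c1, the front rod on the left at (225,65), top view (258,255), is as tall as the checked rods: about 170 px against 143 px for the one at (350,80). It also carries the wide closed big end. So the rod at rack y −42 is the capped one, and the one at y +42 is the fork. Blue, orange and turquoise are ruled out. Next I measure the rack, keeper and scope.

Run:
```python
from h import *
d=load('top0.png'); s=load('scene0.png')
hsv=cv2.cvtColor(d['pixels'],cv2.COLOR_RGB2HSV)
for p in((200,250),(290,230),(240,240),(400,180),(330,220),(470,240),(465,188)): print(p,hsv[p[1],p[0]])
print('corners',[onz(d,c,.03)[:2].round(4) for c in((177.5,196.5),(302.5,188.5),(308.5,279.5),(182.5,288))])
m=cv2.inRange(hsv,(0,100,30),(11,255,140)); m[:, :165]=0; m[:,320:]=0; m[:180]=0;m[300:]=0
m=cv2.morphologyEx(m,cv2.MORPH_CLOSE,np.ones((25,25)))
m=cv2.morphologyEx(m,cv2.MORPH_OPEN,np.ones((9,9)))
c=max(cv2.findContours(m,0,2)[0],key=cv2.contourArea); 
w=np.array([onz(d,q[0],.03)[:2] for q in c]); r=cv2.minAreaRect((w*1000).astype(np.float32)); print(r, cv2.boxPoints(r).round(1).tolist())
# foot plate
f=cv2.inRange(hsv,(75,30,40),(105,130,140)); f[:190]=0; f[260:]=0; f[:,:430]=0; f[:,520:]=0
c=max(cv2.findContours(f,0,2)[0],key=cv2.contourArea);w=np.array([onz(d,q[0],.018)[:2] for q in c]); r=cv2.minAreaRect((w*1000).astype(np.float32)); print('plate',r,cv2.boxPoints(r).round(1).tolist())
top=lambda u,v:(u/3+410,v/3+160); sc=lambda u,v:(u/3+100,(v-300)/3+215)
for n,a,b in(('lens',(50,66),(344,460)),('band',(117,77),(281,440)),('rear',(213,91),(193,408))):
    print(n,tri((d,top(*a)),(s,sc(*b))))
# hinge, knob
print('hinge',tri((d,(160+48/4,165+163/4)),(s,(310+548/4,215+157/4))))
print('knob',onz(d,(160+280/4,165+408/4),.222), 'end',onz(d,(160+371/4,165+497/4),.201))
print('rodtop',onz(d,(160+386/4,165+362/4),.172))
```

```text
(200, 250) [ 11 174  76]
(290, 230) [ 10 168  85]
(240, 240) [ 12 176  77]
(400, 180) [ 14 134  99]
(330, 220) [ 18 106 120]
(470, 240) [102  31  83]
(465, 188) [115  14 107]
corners [array([0.6669, 0.306 ]), array([0.6813, 0.0074]), array([ 0.4627, -0.0029]), array([0.4487, 0.2939])]
((565.8485717773438, 152.94830322265625), (218.1193389892578, 297.31719970703125), 2.7825584411621094) [[449.70001220703125, 296.1000061035156], [464.1000061035156, -0.800000011920929], [682.0, 9.800000190734863], [667.5999755859375, 306.70001220703125]]
plate ((582.4415283203125, -369.3790588378906), (30.103120803833008, 18.420284271240234), 74.80293273925781) [[569.5999755859375, -381.5], [587.4000244140625, -386.29998779296875], [595.2999877929688, -357.29998779296875], [577.5, -352.3999938964844]]
lens (array([ 0.64848213, -0.24810033,  0.24566506]), [np.float64(0.00031461395026687223), np.float64(0.0003146139502669685)])
band (array([ 0.63744233, -0.29093685,  0.25945694]), [np.float64(0.0003748531422343456), np.float64(0.0003748531422342686)])
rear (array([ 0.6222872 , -0.34884443,  0.2839503 ]), [np.float64(0.001052966664163979), np.float64(0.0010529666641639938)])
hinge (array([0.61592388, 0.27925827, 0.20255607]), [np.float64(0.0006421043129834844), np.float64(0.0006421043129834619)])
knob [0.48410041 0.15599549 0.222     ] end [0.43834798 0.11219054 0.201     ]
rodtop [0.51063409 0.10634546 0.172     ]
```

Rack centre is (0.566, 0.153) with yaw 2.8°, and the keeper is at about 0.86 rad. The lens is near (0.648, −0.248, 0.246), heading about 75° with 20° downward tilt. I'm lifting, squaring up to the rack and moving over the push start point.

```bash
python3 -m jog '[[0,0,-0.129,0,0,-0.05,0],[0,0,-0.129,0,0,-0.05,0],[0,0,-0.129,0,0,-0.05,0],[0,0,0,-0.02,-0.02,0,0],[0,0,0,-0.04,-0.042,0,0],[0,0,0,-0.04,-0.042,0,0],[0,0,0,-0.04,-0.042,0,0],[0,0,0,-0.04,-0.042,0,0],[0,0,0,-0.04,-0.042,0,0],[0,0,0,-0.04,-0.045,0,0]]' 40
python3 - <<'E'
from h import *
d=load('top0.png')
P=[onz(d,q,.018)[:2] for q in((450.7,197.3),(441.7,244),(492.7,256))]
for a,b in((0,1),(1,2)):
    v=P[b]-P[a];print(np.degrees(np.arctan2(v[1],v[0])),np.linalg.norm(v))
w=grab('wrist','w1.png');s=observe();print(s['position'],s['tool_rot'][:,1],s['grip_width'])
print(np.array(s['tool_rot']).T@(np.array([.485,.2126,.188])-s['position']))
print('wristcam',-w['R'].T@w['t'],w['R'][2])
E
```

```text
time_s: 1.35
position: [0.4563, 0.256, 0.381]
tool_rot: [[-0.999, -0.05, -0.001], [-0.05, 0.999, -0.0], [0.001, -0.0, -1.0]]
ft_force: [1.2, 1.2, 0.3]
grip_width: 0.0001
gripper_force: 0.0
166.90858314605015 0.11655153694170528
-104.38626667571792 0.12626289860460402
[0.46058488 0.25138434 0.37987514] [-0.0445613   0.99900266 -0.00282565] 0.00021845942409283033
[-0.0228276  -0.03929146  0.19196738]
wristcam [0.3820932  0.25195622 0.52473252] [ 0.28615647  0.01443704 -0.95807413]
```

View pics/w1.png

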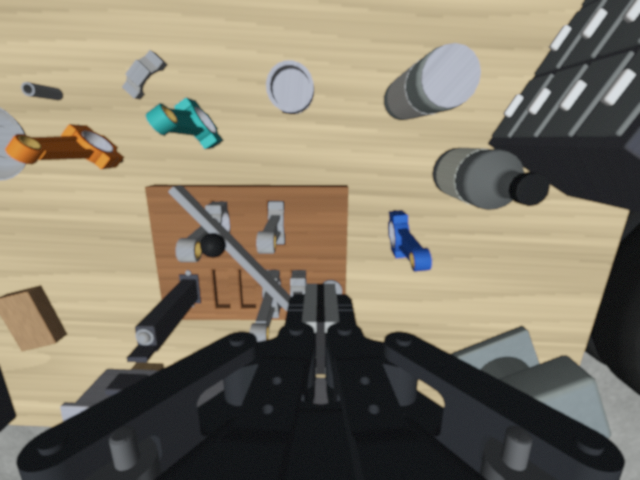

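The wrist view shows the bar from (170,190) to the hinge at about (300,300), the knob at (213,245), the capped rod's eye at (190,248) and the fork at (270,240). Nothing is in the way of the push side. I'm going down beside the bar.

```bash
python3 -m jog '[[0,0,0,-0.0115,-0.02,0.03,0],[0,0,0,-0.0115,-0.019,0.05,0],[0,0,0,0,0,0.05,0],[0,0,0,0,0,0.04,0],[0,0,0,0,0,0.023,0],[0,0,0,0,0,0,0]]'
python3 - <<'E'
from h import *
s=observe();p=s['position'];R=np.array(s['tool_rot']);print(p,s['ft_force'])
H=np.array([.615,.2795]);a=np.radians(2.78)
cur=np.array(p)
for th in np.radians([45,35,25,17,10,5,2,0]):
    t=-np.pi/2+a-th; u=np.array([np.cos(t),np.sin(t)]);n=np.array([-u[1],u[0]])
    q=H+.14*u-.019*n; q=np.array([*q,.187]); print(np.degrees(th),q.round(4),(R.T@(q-cur)).round(4)); cur=q
E
```

```text
time_s: 2.15
position: [0.4794, 0.2195, 0.1869]
tool_rot: [[-0.999, -0.05, -0.004], [-0.05, 0.999, -0.001], [0.004, -0.001, -1.0]]
ft_force: [0.3, -0.2, 0.4]
grip_width: -0.0001
gripper_force: 0.0
[0.47938182 0.21951965 0.18690875] [ 0.28647502 -0.24335519  0.36158762]
45.0 [0.5069 0.1886 0.187 ] [-0.0259 -0.0323 -0.0002]
35.0 [0.5243 0.1712 0.187 ] [-0.0165 -0.0183 -0.0001]
25.0 [0.5445 0.1571 0.187 ] [-0.0195 -0.0151 -0.0001]
17.0 [0.5622 0.1485 0.187 ] [-0.0173 -0.0095 -0.0001]
10.0 [0.5786 0.143  0.187 ] [-0.0161 -0.0063 -0.0001]
5.0 [0.5906 0.1403 0.187 ] [-0.0119 -0.0033 -0.    ]
2.0 [0.5979 0.1393 0.187 ] [-0.0073 -0.0015 -0.    ]
0.0 [0.6028 0.1387 0.187 ] [-0.0049 -0.0008 -0.    ]
```

```bash
python3 -m jog '[[0,0,0,-0.013,-0.016,0,0],[0,0,0,-0.013,-0.016,0,0],[0,0,0,-0.008,-0.009,0,0],[0,0,0,-0.008,-0.009,0,0],[0,0,0,-0.01,-0.0075,0,0],[0,0,0,-0.01,-0.0075,0,0],[0,0,0,-0.009,-0.005,0,0],[0,0,0,-0.008,-0.0045,0,0],[0,0,0,-0.008,-0.003,0,0],[0,0,0,-0.008,-0.003,0,0]]'
python3 - <<'E'
from h import *
grab('top','t2.png')
a=load('t2.png')['pixels'][140:300,130:330];cv2.imwrite('pics/t2c.png',cv2.resize(a,(800,600),interpolation=cv2.INTER_CUBIC)[:,:,::-1])
E
```

```text
time_s: 3.4
position: [0.5795, 0.144, 0.1883]
tool_rot: [[-0.999, -0.05, -0.0], [-0.05, 0.999, -0.0], [0.0, -0.0, -1.0]]
ft_force: [-0.1, -0.6, 0.3]
grip_width: 0.0
gripper_force: 0.2
```

View pics/t2c.png

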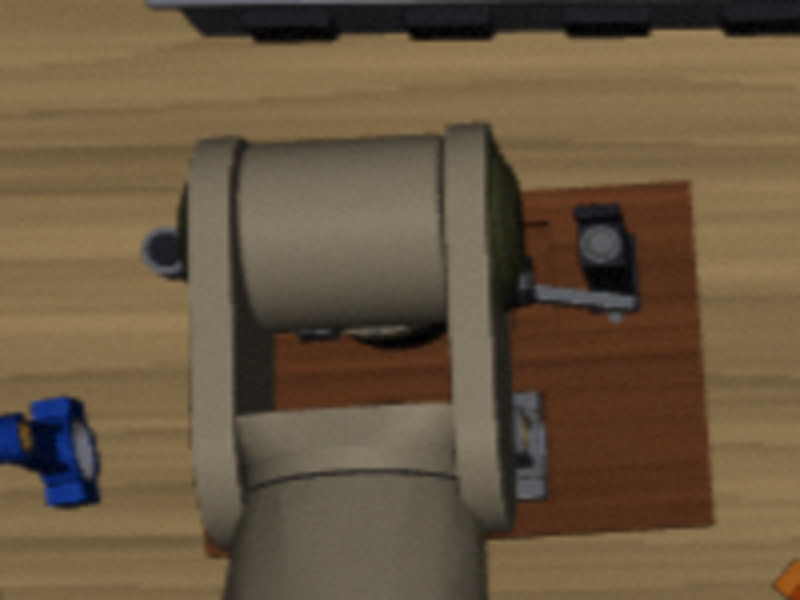

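The bar tip is now at crop (635,300), about 10° before the catch, and following the finger. I continue in small rows, watching the force.

```bash
python3 -m jog '[[0,0,0,-0.006,-0.0017,0,0],[0,0,0,-0.006,-0.0016,0,0],[0,0,0,-0.004,-0.001,0,0],[0,0,0,-0.003,-0.0005,0,0],[0,0,0,0,0,0,0]]'; python3 -m jog '[[0,0,0,-0.002,-0.0003,0,0],[0,0,0,0,0,0,0]]'
```

```text
time_s: 4.08
position: [0.5973, 0.1403, 0.1883]
tool_rot: [[-0.999, -0.05, -0.003], [-0.05, 0.999, -0.0], [0.003, 0.0, -1.0]]
ft_force: [-4.8, -0.1, 1.6]
grip_width: -0.0003
gripper_force: 2.8
time_s: 4.32
position: [0.599, 0.1402, 0.1883]
tool_rot: [[-0.999, -0.051, -0.003], [-0.051, 0.999, 0.0], [0.003, 0.0, -1.0]]
ft_force: [-6.3, 0.4, 1.8]
grip_width: 0.0001
gripper_force: 3.4
```

```bash
python3 -m jog '[[0,0,0,-0.002,-0.0003,0,0],[0,0,0,0,0,0,0]]';python3 -m jog '[[0,0,0,-0.0015,-0.0003,0,0],[0,0,0,0,0,0,0]]'
```

```text
time_s: 4.58
position: [0.6019, 0.1401, 0.1883]
tool_rot: [[-0.999, -0.051, -0.001], [-0.051, 0.999, 0.0], [0.001, 0.0, -1.0]]
ft_force: [-2.6, 2.8, 1.4]
grip_width: -0.0002
gripper_force: 1.3
time_s: 4.82
position: [0.6042, 0.1394, 0.1883]
tool_rot: [[-0.999, -0.05, 0.001], [-0.05, 0.999, -0.0], [-0.001, -0.0, -1.0]]
ft_force: [-0.6, 0.5, 0.2]
grip_width: 0.0001
gripper_force: 0.2
```

```bash
python3 -m jog '[[0,0,0,-0.002,0,0,0],[0,0,0,0,0,0,0]]';python3 -m jog '[[0,0,0,-0.002,0,0,0],[0,0,0,0,0,0,0]]'
```

```text
time_s: 5.08
position: [0.6062, 0.1395, 0.1883]
tool_rot: [[-0.999, -0.05, 0.001], [-0.05, 0.999, -0.0], [-0.001, -0.0, -1.0]]
ft_force: [-0.0, -0.8, 0.3]
grip_width: 0.0001
gripper_force: 0.0
time_s: 5.32
position: [0.6064, 0.1395, 0.1883]
tool_rot: [[-0.999, -0.05, -0.004], [-0.05, 0.999, -0.001], [0.004, -0.001, -1.0]]
ft_force: [-9.1, -1.7, 3.9]
grip_width: 0.0
gripper_force: 4.6
```

The bar passed the detent: the force rose to 6 N, dropped to 0, and then the stop was felt. I'm backing off and going above the capped rod, then checking both.

```bash
python3 -m jog '[[0,0,0,0.02,0,0,0],[0,0,0,0.03,0,0,0],[0,0,0,0,0,-0.05,0],[0,0,0,0.024,-0.013,-0.05,30],[0,0,0,0.023,-0.014,0,60],[0,0,0,0,0,0,60],[0,0,0,0,0,0,60]]'
python3 - <<'E'
from h import *
d=grab('scene','s3.png');w=grab('wrist','w3.png')
s=observe();print(s['position'],s['grip_width'])
a=d['pixels'][195:325,310:480];b=w['pixels']
C=np.hstack([cv2.resize(a,(400,306),interpolation=cv2.INTER_CUBIC),cv2.resize(b,(400,306))]);cv2.imwrite('pics/c4.png',C[:,:,::-1])
E
```

```text
time_s: 6.2
position: [0.5127, 0.108, 0.2881]
tool_rot: [[-0.999, -0.05, -0.0], [-0.05, 0.999, 0.0], [0.0, 0.0, -1.0]]
ft_force: [-0.0, 0.0, 0.1]
grip_width: 0.0514
gripper_force: 0.0
[0.5128076  0.10817933 0.28778178] 0.0509993611562596
```

View pics/c4.png

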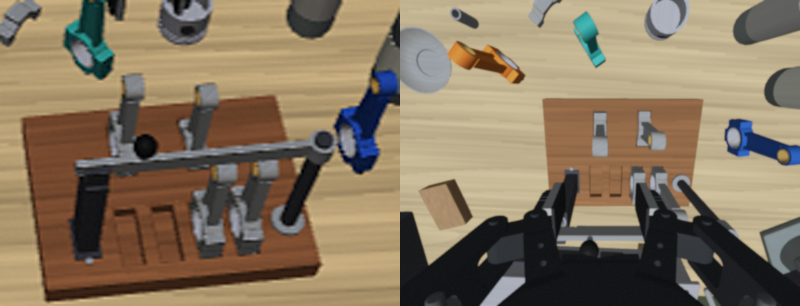

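In the scene half (left), the bar is shut: it runs from (80,165) on the catch to the hinge at (322,145). In the wrist half, the capped rod at (600,130) sits centred between the fingers. I'm descending and gripping.

```bash
python3 -m jog '[[0,0,0,0,0,0.04,60],[0,0,0,0,0,0.05,60],[0,0,0,0,0,0.04,60],[0,0,0,0,0,0.0175,60],[0,0,0,0,0,0,60]]' && python3 -m jog '[[0,0,0,0,0,0,0],[0,0,0,0,0,0,0],[0,0,0,0,0,0,0],[0,0,0,0,0,0,0],[0,0,0,0,0,0,0]]' 90
```

```text
time_s: 6.92
position: [0.5121, 0.1081, 0.1394]
tool_rot: [[-0.999, -0.05, -0.003], [-0.05, 0.999, 0.0], [0.003, 0.0, -1.0]]
ft_force: [0.3, 0.3, 0.9]
grip_width: 0.0513
gripper_force: 0.0
time_s: 7.55
position: [0.513, 0.1079, 0.142]
tool_rot: [[-0.999, -0.05, 0.003], [-0.05, 0.999, -0.0], [-0.003, -0.0, -1.0]]
ft_force: [0.5, 0.5, 6.7]
grip_width: 0.0185
gripper_force: 89.1
```

Gripped at 89 N. I'm lifting straight up, then moving to a waypoint where the wrist camera can see the scope.

```bash
python3 -m jog '[[0,0,0,0,0,-0.01,0],[0,0,0,0,0,-0.03,0],[0,0,0,0,0,-0.05,0],[0,0,0,0,0,-0.05,0],[0,0,0,-0.008,-0.034,-0.03,0],[0,0,0,-0.008,-0.034,-0.03,0],[0,0,0,-0.008,-0.034,-0.03,0],[0,0,0,-0.008,-0.034,-0.03,0],[0,0,0,-0.008,-0.034,-0.01,0],[0,0,0,0,0,0,0]]'
python3 -m jog '[[0,0,0,0,0,0,0],[0,0,0,0,0,0,0]]'
python3 - <<'E'
from h import *
d=grab('scene','s5.png');w=grab('wrist','w5.png');t=grab('top','t5.png');s=observe();np.savez('st5',p=s['position'],R=s['tool_rot'])
print(s['position'],s['grip_width'],s['ft_force'])
C=np.hstack([cv2.resize(x['pixels'],(400,300),interpolation=cv2.INTER_AREA) for x in(w,d)])
cv2.imwrite('pics/c5.png',C[:,:,::-1])
E
```

```text
time_s: 8.8
position: [0.561, -0.0618, 0.4107]
tool_rot: [[-0.999, -0.047, -0.001], [-0.047, 0.999, -0.0], [0.001, -0.0, -1.0]]
ft_force: [0.6, 0.5, -4.2]
grip_width: 0.0185
gripper_force: 88.6
time_s: 9.05
position: [0.5604, -0.0589, 0.4107]
tool_rot: [[-0.999, -0.051, -0.001], [-0.051, 0.999, 0.0], [0.001, 0.0, -1.0]]
ft_force: [-0.4, -0.6, -3.6]
grip_width: 0.0183
gripper_force: 88.6
[ 0.56057599 -0.059156    0.41086157] 0.018110353338502874 [ 0.27207815 -0.22056299 -2.05243694]
```

View pics/c5.png

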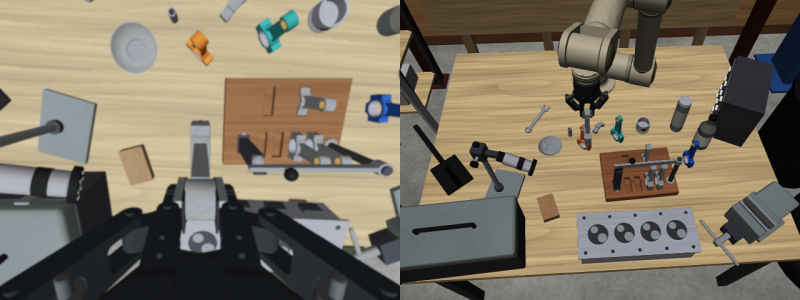

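The rod hangs straight in the gripper. In the wrist half it runs from (200,125) to (200,240), and the scope's lens ring is near (80,185), i.e. full-resolution (128,296). I'm refining the lens and bore positions numerically from this closer view.

Run:
```python
from h import *
w=load('w5.png');g=cv2.cvtColor(w['pixels'],cv2.COLOR_RGB2GRAY)
print('lens pred',proj(w,[.6485,-.2481,.2457]),'axis back',proj(w,np.array([.6485,-.2481,.2457])-.05*np.array([.2305,.911,-.342])))
print('cols 96..150 step2')
for r in range(256,344,3): print(r,' '.join('%3d'%v for v in g[r,96:152:2]))
st=np.load('st5.npz');p=st['p'];R=st['R']
eye=p-R[:,2]*.016;bore=p+R[:,2]*.099; print('bore pred',bore,proj(w,bore),'eye',proj(w,eye), 'bottom edge corners',[proj(w,p+R[:,2]*.130+R[:,0]*dx+R[:,1]*dy).round(1) for dx in(-.03,.03) for dy in(-.011,.011)])
print('f',w['mtx'][0,0])
print('rows of big end (top rows 185..215)')
for r in range(186,300,8): print(r,' '.join('%3d'%v for v in g[r,288:356:2]))
```

```text
lens pred [129.41774305 295.89937077] axis back [ 70.11285308 290.73155609]
cols 96..150 step2
256 180 180 180 181 180 180 178 174 169 163 156 154 151 150 150 150 151 151 150 149 134  87  99 175 186 187 187 187
259 172 172 173 173 174 174 174 174 175 175 174 173 170 167 163 156 153 151 149 146 125  89 136 175 179 181 181 181
262 169 169 169 170 169 169 169 169 170 169 170 168 169 169 170 170 170 168 166 158 153 162 171 174 174 174 175 176
265 184 184 184 185 184 185 185 184 185 184 181 150 100 100 114 133 143 145 155 173 179 179 178 177 177 178 181 183
268 183 182 182 182 183 182 183 184 183 182 158  71  17  11  18  14  17  22  40 134 182 185 186 186 186 186 187 187
271 126 140 148 157 159 163 170 176 179 170 103  25  19  13  17  19  14  17  30 123 179 185 185 185 184 184 185 185
274  86  83  82  81  80  79  81  84  83  72  31  21  21  18  18  21  19  47 106 118 111 113 113 114 112 113 113 112
277 104 102 101 100  99  97  96  93  80  43  26  23  24  19  21  22  21  76 132  70  36  34  36  36  34  35  33  35
280 121 119 118 117 115 114 113 106  78  35  28  25  23  22  21  25  18  27  
[... 4151 characters left out ...]

266 181 181 180 181 180 181 180 181 169 135  82  78  77  78  77  78  79  78  79  79  79  79  79 124 158 177 178 178 178 178 178 178 178 178
274 185 184 185 185 185 186 186 186 173 109  78  79  78  78  77  78  79  77  80  80  79  79  78 112 180 191 190 191 190 190 190 189 187 184
282 167 168 167 168 166 165 179 188 171 116  99 101 100  99 101 101  98  95  97  96  96  96  94 106 163 187 178 162 162 165 165 165 165 167
290  79  79  78  71  76 100 101  99  98  96  95  93  93  92  90  88  89  89  87  87  86  86  84  84  82  83  84  79  61  67  78  79  78  79
298  79  79  75  66 121 136 134 134 132 131 131 130 128 129 130 128 128 127 126 126 123 123 121 121 120 122 120 118 100  57  73  79  78  78
```

The lens is confirmed: the ring centre measures about (128.5, 296) against a predicted (129.4, 295.9). The rod is centred in the fingers at columns 304–336. Now the final pose.

```bash
cat > tgt.py <<'E'
from h import *
from scipy.spatial.transform import Rotation as Ro
a=np.radians(75.8);h=np.array([np.cos(a),np.sin(a),0]);c,s_=np.cos(np.radians(20)),np.sin(np.radians(20))
sz=c*h-np.array([0,0,s_]);rz=s_*h+np.array([0,0,c]);lens=np.array([.6483,-.2482,.2457]);F=lens+.11*sz
RT=np.column_stack([np.cross(sz,-rz),sz,-rz]);PT=F+.099*rz
s=observe();R=np.array(s['tool_rot']);p=np.array(s['position'])
print('F',F,'PT',PT);print('turn',Ro.from_matrix(R.T@RT).as_rotvec(),'shift cur',R.T@(PT-p),'shift final axes',RT.T@(PT-p))
print(p,s['qvel'],s['q'])
E
python3 tgt.py
```

```text
F [ 0.67365649 -0.14799213  0.20807778] PT [ 0.6819626  -0.11516672  0.30110735]
turn [0.34650475 0.05198355 0.29589702] shift cur [-0.11838804 -0.06214382  0.10972836] shift final axes [-0.13141752  0.01449473  0.11152234]
[ 0.56057599 -0.059156    0.41086157] [-0.15331451  0.21422516 -0.17771254 -0.07658618 -0.03164522 -0.00783779] [-1.80556984e+01  2.04228225e+01  4.77330628e+01  6.72267263e-04
  1.11855196e+02 -1.10981973e+02]
```

```bash
python3 -m jog '[[0.0866,0.013,0.074,0,0,0,0],[0.0866,0.013,0.074,0,0,0,0],[0.0866,0.013,0.074,0,0,0,0],[0.0867,0.013,0.0739,0,0,0,0],[0,0,0,-0.03,0.003,0.01,0],[0,0,0,-0.04,0.004,0.02,0],[0,0,0,-0.04,0.004,0.025,0],[0,0,0,-0.0215,0.0035,0.025,0],[0,0,0,0,0,0,0]]'; python3 -m jog '[[0,0,0,0,0,0,0]]'; python3 tgt.py
```

```text
time_s: 10.32
position: [0.6853, -0.1057, 0.3269]
tool_rot: [[-0.969, 0.229, -0.09], [0.246, 0.911, -0.33], [0.006, -0.342, -0.94]]
ft_force: [-0.3, 0.8, -3.8]
grip_width: 0.0183
gripper_force: 88.6
time_s: 10.45
position: [0.6846, -0.1049, 0.332]
tool_rot: [[-0.969, 0.231, -0.083], [0.246, 0.911, -0.332], [-0.002, -0.342, -0.94]]
ft_force: [-0.4, 0.5, -2.5]
grip_width: 0.0187
gripper_force: 88.6
F [ 0.67365649 -0.14799213  0.20807778] PT [ 0.6819626  -0.11516672  0.30110735]
turn [ 0.00023901  0.00136616 -0.00097087] shift cur [8.63756178e-05 6.19250309e-04 3.26284187e-02] shift final axes [4.11948927e-05 6.27110823e-04 3.26283569e-02]
[ 0.6845955  -0.10492953  0.33198246] [ 2.29694733e-01 -1.43341324e+00 -4.56227896e-01 -1.49844492e-01
 -3.76136413e-04  8.41516835e-02] [-11.16288334  38.08108732  32.24711357 -21.21896682 109.3978203
 -94.08912489]
```

```bash
python3 -m jog '[[0,0,0,0,0.0006,0.016,0],[0,0,0,0,0,0.0165,0],[0,0,0,0,0,0,0],[0,0,0,0,0,0,0],[0,0,0,0,0,0,0],[0,0,0,0,0,0,0]]'; python3 tgt.py
python3 - <<'E'
from h import *
from scipy.spatial.transform import Rotation
d=grab('scene','s6.png');w=grab('wrist','w6.png');t=grab('top','t6.png')
F=[.6737,-.1480,.2081];L=[.6483,-.2482,.2457]
for n,x in(('s',d),('w',w),('t',t)): print(n,'F',proj(x,F).round(1),'L',proj(x,L).round(1))
r=lambda x,u,v,du,dv,sz:cv2.resize(x['pixels'][max(0,v-dv):v+dv,max(0,u-du):u+du],sz,interpolation=cv2.INTER_CUBIC)
u,v=proj(d,F).astype(int);print('crop scene',u-60,v-60)
A=r(d,u,v,60,60,(400,400));B=cv2.resize(w['pixels'],(400,300));B=np.vstack([B,np.zeros((100,400,3),np.uint8)])
cv2.imwrite('pics/c6.png',np.hstack([A,B])[:,:,::-1])
E
```

```text
time_s: 11.2
position: [0.6824, -0.1156, 0.3005]
tool_rot: [[-0.969, 0.231, -0.083], [0.246, 0.911, -0.332], [-0.001, -0.342, -0.94]]
ft_force: [0.2, -0.8, -4.3]
grip_width: 0.0188
gripper_force: 88.7
F [ 0.67365649 -0.14799213  0.20807778] PT [ 0.6819626  -0.11516672  0.30110735]
turn [ 2.53974195e-05  7.18786174e-04 -9.81652719e-04] shift cur [ 4.74486284e-04  6.16334246e-05 -6.64113427e-04] shift final axes [ 4.74902794e-04  6.20825474e-05 -6.63773794e-04]
[ 0.68235299 -0.11555986  0.30050484] [-0.22260995  0.36087515  0.308749   -0.05805416 -0.01124759  0.06800355] [-12.05436963  37.7933024   37.73288229 -20.65085331 104.27456693
 -92.98474214]
s F [262.  284.4] L [214.5 268.2]
w F [321.5 240.9] L [175.5 240.9]
t F [375.2 174.6] L [426.6 182.1]
crop scene 201 224
```

View pics/c6.png

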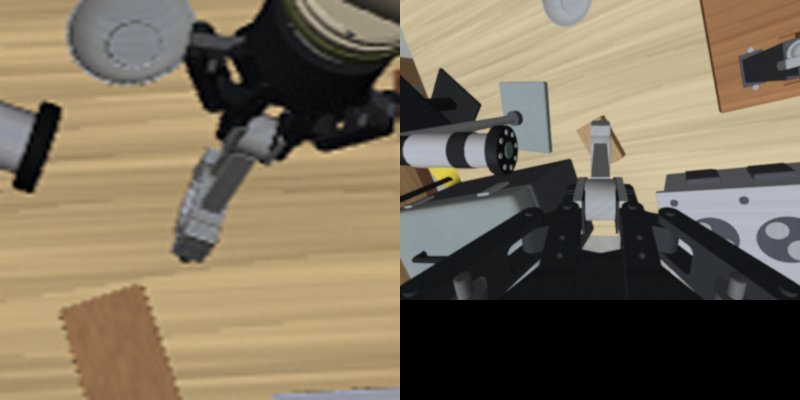

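The scene half shows the rod upright and tilted in front of the lens, with the big end at about (195,210). The wrist half shows the lens face at (508,149), i.e. full-resolution (173,238). The prediction was (175.5,240.9), so I'll take one numeric refinement.

Run:
```python
from h import *
w=load('w6.png');g=cv2.cvtColor(w['pixels'],cv2.COLOR_RGB2GRAY)
m=((g<70).astype(np.uint8))*255; W=m.copy(); W[:]=0; W[185:290,132:200]=m[185:290,132:200]
W=cv2.morphologyEx(W,cv2.MORPH_OPEN,np.ones((3,3)))
for c in cv2.findContours(W,0,1)[0]:
    if cv2.contourArea(c)>150: print('dark',cv2.contourArea(c),cv2.boundingRect(c))
# LED dots
b=np.zeros_like(g); b[190:285,140:195]=(g[190:285,140:195]>130)*255
n,l,st,ce=cv2.connectedComponentsWithStats(b)
print([(int(st[i,4]),ce[i].round(1).tolist()) for i in range(1,n) if st[i,4]<60])
# predicted lens circle projection r=.03 and LED
s=observe();R=np.array(s['tool_rot']);p=np.array(s['position']);L=np.array([.6483,-.2482,.2457])
q=np.array([proj(w,L+.03*(np.cos(t)*R[:,0]+np.sin(t)*R[:,2])) for t in np.linspace(0,6.28,60)])
print('pred ring box',q.min(0),q.max(0),'px/mm x,z',proj(w,L+.01*R[:,0])-proj(w,L),proj(w,L+.01*R[:,2])-proj(w,L),proj(w,L+.01*R[:,1])-proj(w,L))
col=g[170:300,322].astype(int);print('rod col 322 rows170..',col[::2].tolist())
print('boss edge rows (z,dx):',[(z,dx,proj(w,p+R[:,2]*(.099+z)+R[:,0]*dx)[1].round(1)) for z in(0,.015,.024,.031) for dx in(.033,.028,.015)])
```

```text
dark 3989.0 (132, 198, 68, 92)
[(19, [141.1, 207.3]), (6, [168.7, 211.5]), (6, [178.7, 215.5]), (6, [160.3, 226.2]), (2, [159.0, 249.5]), (2, [166.5, 268.0]), (1, [177.0, 269.0])]
pred ring box [156.02933799 200.85883821] [190.85755608 280.98673232] px/mm x,z [ -1.66565084 -12.83600324] [ 5.28363451 -3.74227756] [ 1.32713603e+01 -1.74420240e-04]
rod col 322 rows170.. [185, 191, 195, 197, 197, 194, 193, 174, 102, 85, 102, 84, 74, 71, 73, 106, 153, 167, 168, 169, 168, 168, 169, 164, 148, 148, 153, 156, 158, 141, 91, 77, 77, 78, 77, 78, 78, 78, 79, 76, 78, 78, 78, 78, 78, 78, 79, 77, 79, 78, 78, 77, 79, 79, 77, 77, 101, 152, 103, 74, 82, 91, 100, 108, 116]
boss edge rows (z,dx): [(0, 0.033, np.float64(197.6)), (0, 0.028, np.float64(204.4)), (0, 0.015, np.float64(221.7)), (0.015, 0.033, np.float64(194.4)), (0.015, 0.028, np.float64(200.8)), (0.015, 0.015, np.float64(217.1)), (0.024, 0.033, np.float64(192.6)), (0.024, 0.028, np.float64(198.8)), (0.024, 0.015, np.float64(214.7)), (0.031, 0.033, np.float64(191.2)), (0.031, 0.028, np.float64(197.3)), (0.031, 0.015, np.float64(212.8))]
```

The lens and rod agree with the plan to about 1 mm. I'm making a sub-millimetre trim, settling, and handing in.

```bash
python3 -m jog '[[0,0,0,0.0008,0,-0.0003,0],[0,0,0,0,0,0,0],[0,0,0,0,0,0,0],[0,0,0,0,0,0,0],[0,0,0,0,0,0,0],[0,0,0,0,0,0,0],[0,0,0,0,0,0,0],[0,0,0,0,0,0,0]]'; python3 tgt.py; python3 -c "
from rig import job
print(job.close_job())"
```

```text
time_s: 12.35
position: [0.6815, -0.1154, 0.3003]
tool_rot: [[-0.969, 0.231, -0.084], [0.246, 0.911, -0.332], [-0.0, -0.342, -0.94]]
ft_force: [-1.3, 0.2, -3.1]
grip_width: 0.0186
gripper_force: 88.7
F [ 0.67365649 -0.14799213  0.20807778] PT [ 0.6819626  -0.11516672  0.30110735]
turn [-3.26004606e-05 -1.31884109e-04 -8.81089739e-04] shift cur [-3.81791420e-04  6.60436240e-05 -8.94616701e-04] shift final axes [-3.81967458e-04  6.57363180e-05 -8.94564189e-04]
[ 0.68150209 -0.11542951  0.30028922] [ 0.00850131 -0.03706571  0.01211398 -0.03803853  0.01046877 -0.03513377] [-12.0580427   37.70917058  37.92732269 -20.64695902 104.2185897
 -92.95529479]
the job is handed in; nothing more can be done
None
```

The keeper bar is shut past its catch, and the capped rod is held still with its bore within about 1–2 mm of my measured focus point; the job was handed in at 12.4 s of robot time, with no verdict shown.

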